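Space the plate in the jig and hold it flush

TASK

Pull the metal spacer bar straight up out of its parking socket, against the spring catch, and stand it upright on the floor of the jig, behind the white plate, in the one of the three gaps that is wide enough for it, then let go of the bar. Then push the white plate from its front with the fingers until it is flush against the spacer and the spacer is clamped between plate and stop, and finish while still holding it pressed like that (do not let go of the plate: its springs push it back). Leave the sample cup, the dropper bottle and the black-lidded jar beside the jig where they are.

Things in the scene. Friction and masses are not known exactly. Their poses are not given: they have to be found in the camera images.
- spacer_mid (a point): Loose aluminium bar standing upright: 14 mm thick (x), 32 wide (y), 76 tall (z), about 0.1 kg. Point: its centre, 38 mm above its foot. The top 32 mm are a narrower grip, 14 x 26 mm, centred 22 mm above the point: grasp it from above across the 14 mm. A 3 mm deep groove runs across both broad faces 8 to 18 mm above the foot. Same after half a turn.
- socket_mouth (a point): Centre of the mouth of the parking socket, a black block 30 mm high on a grey foot, fixed. z up. Slot 15.2 (x) x 34 mm (y), floor 24 mm below the mouth; at the start the spacer stands in it, axes parallel. A sprung ball in the -x wall sits in the spacer's groove: pulling straight up takes up to 15 N over the first 10 mm; after 24 mm the bar is out.
- jig: Grey base plate, 116 (x) x 178 (y) x 10 mm, fixed. Origin: centre of its underside; z up; +x: the way the plate is pressed. Its top, 10 mm up, is the floor of the gaps. The white plate's rear face at rest is at x = 0; behind it stand three grey stops side by side at y = -44, 0, +44 mm, order varies. Posts 24 mm high at the front corners (x -52 to -40, |y| 69 to 87 mm).
- plate_front (a point): Centre of the front (-x) face of the white ceramic plate, a bar 8 mm thick (x) and 138 mm wide (y), its top edge 30 mm above the jig's floor; the point is 15 mm above that floor (25 mm above the worktop). Axes as the jig's. It slides along jig +x only. Push this face towards +x, anywhere within 65 mm of the centre.
- plate (a joint): Slide of the white plate in m: 0 at rest (held there by springs against an end stop, it cannot go further forward), growing towards the stops, at most 0.008. Return springs: 3 N at rest, about 5 N at 0.006. With the spacer in the right gap the plate is flush at 0.006.
- stop_a_face (a point): Centre line of the front face of the thinnest grey stop (22 mm thick), 43 mm wide in y, 25 mm high above the jig's floor; the point is 12.5 mm above the jig's floor on the face that looks at the plate (-x). Axes as the jig's. The gap between it and the plate at rest is 20 mm: the spacer fits.
- stop_b_face (a point): The same point on the middle stop in thickness (31 mm); its gap is 11 mm: too narrow for the spacer.
- stop_c_face (a point): The same point on the thickest stop (34 mm); its gap is 8 mm: too narrow for the spacer.
- cup: Bystander: single sample cup with a red screw lid, 47 mm in diameter, 66 mm tall. Origin at the centre of its underside.
- dropper: Bystander: small white dropper bottle, 26 mm in diameter, 68 mm tall. Origin at the centre of its underside.
- reagent_jar: Bystander: jar with a black screw lid, 65 mm in diameter, 97 mm tall. Origin at the centre of its underside.
There are look-alikes about, which are no part of the job. Leave any turquoise look-alike of the jig alone.

How it is judged (in metres and radians):
On the way, in this order (a step that is already met when the one before it is completed fails the run):
1. the spacer bar is lifted clear of the socket (z of spacer_mid in the frame of socket_mouth above 0.04 m and contact force between spacer and socket below 0.1 N), for 0.1 s.
2. the spacer bar stands on the jig's floor in the wide gap and is let go, the plate not yet pressed (y of spacer_mid in the frame of stop_a_face between -0.01 and 0.01 m and z of spacer_mid in the frame of stop_a_face between 0.0225 and 0.0285 m and x of spacer_mid in the frame of stop_a_face between -0.016 and -0.004 m and contact force between the fingers and spacer below 0.2 N and value of joint plate below 0.003 m), for 0.2 s.
At the end, for the whole second after the job is handed in: The released spacer stands upright and square (0.08 rad) on the jig's floor, against the thinnest stop (x 2 mm, y 10 mm off its middle, z 3 mm); the plate is flush on it (slide 6 mm within 1.3 mm, over 1 N on the spacer), the fingers still pressing the plate with over 3 N (y of spacer_mid in the frame of stop_a_face between -0.01 and 0.01 m and z of spacer_mid in the frame of stop_a_face between 0.0225 and 0.0285 m and x of spacer_mid in the frame of stop_a_face between -0.009 and -0.005 m and angle between spacer_mid's own z axis and vertical below 0.08 rad and angle between the x axis of spacer_mid and the x axis of jig, either way round below 0.08 rad and value of joint plate between 0.0047 and 0.0073 m and contact force between the fingers and plate above 3 N and contact force between plate and spacer above 1 N and contact force between the fingers and spacer below 0.2 N and linear speed of spacer below 0.02 m/s); the arm keeps its last pose, push and grip.
It fails at once if the sample cup is moved more than 3 cm (distance of cup from where it was at the start of the episode above 0.03 m).
It fails at once if the dropper bottle is moved more than 3 cm (distance of dropper from where it was at the start of the episode above 0.03 m).
It fails at once if the black-lidded jar is moved more than 3 cm (distance of reagent_jar from where it was at the start of the episode above 0.03 m).
It also fails if it takes over 56 s, if anything falls off the work surface, if the arm or the gripper's body presses on something with over 40 N, if the wrist force passes 120 N, or if a joint passes its speed limit or range.

ROBOT

A 7-joint arm with a two-finger parallel gripper is mounted at the origin on a cart in front of the work surface, level with it; the furniture and walls round the work are solid. World frame = base frame: x ahead of the robot, y to its left, z up, the work surface at z = 0. Lengths are in mm, angles in rad, forces in N, time in s.
With the tool pointing down it reaches from about 425 to 875 mm from the base axis. Payload 8.4 kg.
Tool frame: the origin (TCP) lies between the finger pads; the fingertips stand 14 mm ahead of it and the grasp point (between the pads) lies 5 mm behind it; z points along the fingers, y is the line along which they close (so a half turn about z gives the same grasp; the last joint's range is limited). The gripper opens to 87 mm and grips with 3 to 60 N. Pads are 19 mm wide; open, the fingers measure 117 mm over their backs; the gripper's body (75 mm by 190 mm) begins 51 mm behind the grasp point.
Start: joints at [-1.385, 0.333, 0.04, 1.465, -0.013, 1.343, -0.059], TCP at [182.63, 623.787, 236.546] pointing down, gripper open.
Joint ranges: [-2.58, 2.58], [-0.38, 2.09], [-1.3, 1.39], [0.25, 2.4], [-1.5, 4.64], [0.08, 2.09], [-2.65, 2.65]. Speed limits (rad/s): [2.22, 2.22, 2.79, 2.79, 3.14, 3.14, 3.14].

INTERFACE

Orientations are given as [roll, pitch, yaw] about the fixed x, y, z axes, in that order (R = Rz(yaw) Ry(pitch) Rx(roll)).
In Python, from bench import monitor, snapshot, camera_model, hand_in gives the robot as it stands.
- The arm moves only by the shell command python3 -m inch 'ROWS' [FORCE]. ROWS is text: rows parted by semicolons, each of 7 numbers parted by spaces: the turn, a rotation vector about the tool's x, y, z in rad, then the shift along the tool's x, y, z in mm, then the finger opening in mm, from 0 to 87. In form: wx wy wz x y z jaw; .... A call has 1 to 20 rows; each row shifts and turns the commanded pose from where the row before left it, along the tool's axes as they then stand; what a row does not reach is not made up. A row lasts 1/12 s, in which the tool goes at most 41.7 mm and 7.16 degrees, less where a joint would pass 70% of its speed; a pose out of reach is approached as far as the arm can. A call is refused whole if a number of a shift passes 41.7 or a number of a turn 0.125, either way. A call with a gripper value outside its range is refused whole. The fingers move at their own pace and stop on an object; FORCE is the grip in N (left out, the last holds). Time passes only in rows, so rows that do not move let the fingers close. It gives the time, the measured TCP pose, the force, the opening and the grip force at its end, in the units of the state.
- monitor.state(): the state, without advancing time (a new reading comes with each control period).
- snapshot(name): name is "side" or "top" or "wrist"; returns the picture (480x640x3 uint8, blue, green, red); there is no depth.
- camera_model(name): a dict with "mtx" (3x3 intrinsics, pixels), "k1" (the pictures are not rectified: a ray, as slopes to the right and down, at radius r is drawn at 1 + k1 r^2 times it, then the intrinsics apply), "R" (3x3) and "t" (3): a world point X has camera coordinates R X + t; the wrist camera has in their place "T_tool_cam" (4x4, takes a point from camera to tool coordinates, whose origin is the TCP and whose axes are the flange's). Camera axes: x right, y down, z forward; pixel columns grow to the right and rows downward; lengths in mm; the calibration is good to about 2 mm. A picture is of the moment at which its call begins: read the wrist's pose just before it. camera_model takes no time and is no camera call.
- hand_in(): hands the job in; it is judged then, once.
The state is a dict: "time": time; "joints": joint angles; "dq": joint speeds; "joint_efforts": joint torques, N m; "ee_pos": TCP position; "orientation": TCP orientation; "force": force on the tool from outside, world axes, zero at the start; "ft_torque": the same for the moment, N m; "width": finger opening in mm; "gripper_force": force on a finger pad.
Only numpy, scipy, OpenCV 4.12 (cv2) and the standard library are available. Lean on these libraries where they do the work, as an engineer would, in place of code of your own. Each camera call takes 0.05 s, during which the arm holds its last target. There are 200 camera calls.

## Working session

There is one attempt and no reset: what is moved stays moved. The work goes in short steps, Python scripts to look and compute and a shell command to move; the robot and the scene stay as the last step left them, time stands still between calls to the robot, and variables do not carry over. Pictures are saved under pics/ and viewed, at most 10 in all, crops included, and the job is handed in when it is done.

```bash
mkdir -p pics; python3 - <<'E'
from bench import monitor, snapshot, camera_model
import cv2
s=monitor.state();print(s['ee_pos'],s['orientation'],s['time'])
for n in("top","side"):
    cv2.imwrite(f"pics/{n}0.png",snapshot(n))
    print(n,camera_model(n))
print(camera_model("wrist"))
E
```

```text
[182.50598986 623.37853969 235.67355308] [-3.13997239e+00  1.00466855e-04  2.85679648e+00] 0.0
top {'mtx': array([[546.54885575,   0.        , 316.46309754],
       [  0.        , 546.54885575, 225.89925237],
       [  0.        ,   0.        ,   1.        ]]), 'k1': -0.07518590919083662, 'R': array([[-0.0126753 , -0.99982329, -0.01388291],
       [-0.99566802,  0.01389917, -0.09193479],
       [ 0.09211151,  0.01265747, -0.99566825]]), 't': array([-415.36364957,  515.35115149,  917.79908436])}
side {'mtx': array([[526.80188399,   0.        , 328.64461263],
       [  0.        , 526.80188399, 239.60646163],
       [  0.        ,   0.        ,   1.        ]]), 'k1': -0.014459485908687878, 'R': array([[ 0.81546457, -0.5787385 , -0.00890403],
       [-0.47741371, -0.66383726, -0.57567026],
       [ 0.32725172,  0.4736896 , -0.81763346]]), 't': array([-665.01014001,   19.65869193, 1077.68410831])}
{'mtx': array([[354.52126643,   0.        , 323.63003074],
       [  0.        , 354.52126643, 237.83766673],
       [  0.        ,   0.        ,   1.        ]]), 'k1': 0.009345879149211932, 'T_tool_cam': array([[ 6.19678163e-04, -9.69733232e-01, -2.44166079e-01,
         6.57661498e+01],
       [ 9.99999788e-01,  6.49244654e-04, -4.06120495e-05,
        -5.70651192e-01],
       [ 1.97906376e-04, -2.44166003e-01,  9.69733429e-01,
        -1.48625230e+02],
       [ 0.00000000e+00,  0.00000000e+00,  0.00000000e+00,
         1.00000000e+00]])}
```

View pics/top0.png

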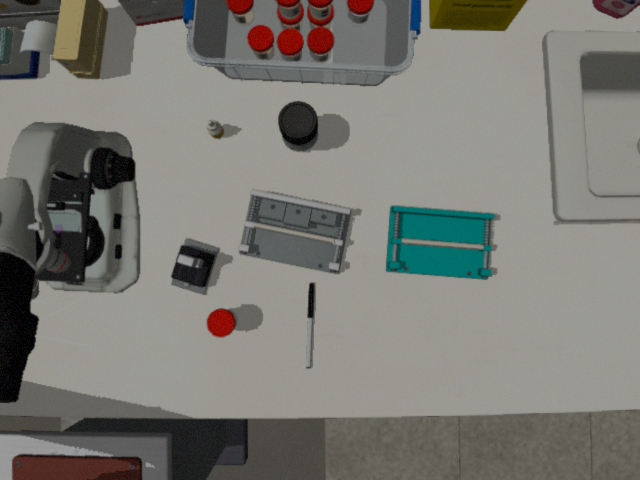

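View pics/side0.png

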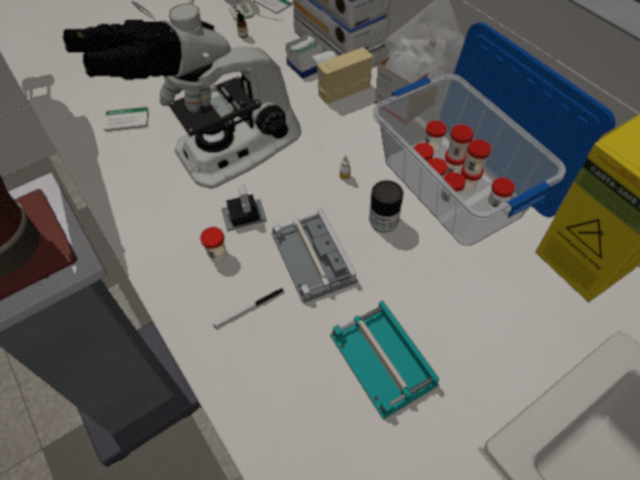

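Top view: the grey jig spans (253,190), (354,208), (337,272), (239,253), with the stops on its far side. The socket with the spacer is at (195,266), and the cup is at (221,323). The jar (298,124) and dropper (215,129) lie further off.

```bash
cat > h.py <<'E'
import numpy as np, cv2
from scipy.spatial.transform import Rotation as Ro
from bench import monitor, snapshot, camera_model
def cam(n,s=None):
    c=camera_model(n)
    if n!="wrist": return c['mtx'],c['k1'],np.array(c['R']),np.array(c['t'])
    s=s or monitor.state()
    T=np.eye(4);T[:3,:3]=Ro.from_euler('xyz',s['orientation']).as_matrix();T[:3,3]=s['ee_pos']
    W=np.linalg.inv(T@c['T_tool_cam']);return c['mtx'],c['k1'],W[:3,:3],W[:3,3]
def dist(k): return np.array([k,0,0,0,0.])
def ray(C,p):
    K,k,R,t=C
    u=cv2.undistortPoints(np.array([[p]],float),K,dist(k))[0,0]
    return -R.T@t, R.T@np.r_[u,1]
def at(C,p,z):
    o,d=ray(C,p);return (o+d*(z-o[2])/d[2]).round(1)
def proj(C,X):
    K,k,R,t=C
    return cv2.projectPoints(np.array(X,float).reshape(-1,1,3),cv2.Rodrigues(R)[0],t,K,dist(k))[0][:,0]
E
python3 - <<'E'
from h import *
C=cam("top")
for p in[(253,190),(354,208),(337,272),(239,253)]:print(p,at(C,p,10))
for p in[(195,266),(172,283),(208,293),(221,245)]:print(p,at(C,p,5),at(C,p,40),at(C,p,85))
S=cam("side")
for p in[(242,190),(243,210)]:print(p,at(S,p,85),at(S,p,38))
for p in[(221,323)]:print('cup',at(C,p,66))
s=monitor.state();R=Ro.from_euler('xyz',s['orientation']).as_matrix();print(R.round(3))
E
```

```text
(253, 190) [ 575.5 -311.6   10. ]
(354, 208) [ 541.2 -487.8   10. ]
(337, 272) [ 430.5 -456.4   10. ]
(239, 253) [ 465.4 -287.    10. ]
(195, 266) [ 443.8 -208.9    5. ] [ 443.1 -217.1   40. ] [ 442.1 -227.8   85. ]
(172, 283) [ 414.6 -168.4    5. ] [ 414.9 -178.1   40. ] [ 415.3 -190.7   85. ]
(208, 293) [ 396.7 -231.9    5. ] [ 397.7 -239.3   40. ] [ 398.9 -248.9   85. ]
(221, 245) [ 480.  -254.6    5. ] [ 477.9 -261.2   40. ] [ 475.2 -269.7   85. ]
(242, 190) [ 449.4 -218.    85. ] [ 464.1 -179.1   38. ]
(243, 210) [ 425.5 -263.5   85. ] [ 438.8 -227.2   38. ]
cup [ 349.8 -266.2   66. ]
[[-0.96   0.281 -0.   ]
 [ 0.281  0.96  -0.001]
 [-0.    -0.001 -1.   ]]
```

```bash
python3 - <<'E'
from h import *
def tri(a,b):
    o1,d1=ray(cam("top"),a);o2,d2=ray(cam("side"),b)
    A=np.c_[d1,-d2];k=np.linalg.lstsq(A,o2-o1,rcond=None)[0]
    p,q=o1+k[0]*d1,o2+k[1]*d2
    print(a,b,((p+q)/2).round(),np.linalg.norm(p-q).round())
tri((15,395),(70,38));tri((20,395),(90,80));tri((15,200),(185,10));tri((25,240),(185,60));tri((110,165),(270,122))
print(-cam("side")[2].T@cam("side")[3],-cam("top")[2].T@cam("top")[3])
E
```

```text
(15, 395) (70, 38) [ 295. -126.  436.] 34.0
(20, 395) (90, 80) [288. -84. 342.] 7.0
(15, 200) (185, 10) [ 486. -102.  404.] 43.0
(25, 240) (185, 60) [465. -53. 286.] 16.0
(110, 165) (270, 122) [605. -81.  81.] 10.0
[ 199.00356004 -882.30455993  886.54623929] [ 423.31394394 -434.07021709  955.4356501 ]
```

```bash
python3 -m inch '0 0 0 0 0 -38 60;0 0 0 0 0 -38 60;0 0 0 0 0 -38 60;0 0 0 0 0 -38 60;0 0 0 0 0 -38 60;0 0 0 0 0 -38 60;0 0 0 0 0 -38 60;0 0 0 0 0 -30 60;0 0 0 0 0 0 60'
```

```text
time: 0.85
ee_pos: [182.6, 623.8, 538.9]
orientation: [3.133, -0.0, 2.857]
force: [-0.2, -0.6, 0.2]
width: 59.8
gripper_force: 0.0
```

```bash
python3 -m inch '0 0 0.06 -38 0 0 60;0 0 0.06 -38 0 0 60;0 0 0.06 -38 0 0 60;0 0 0.06 -38 0 0 60;0 0 0.06 -38 0 0 60;0 0 0.06 -38 0 0 60;0 0 0.06 -38 0 0 60;0 0 0.06 -38 0 0 60;0 0 0.06 -38 0 0 60;0 0 0.06 -38 0 0 60;0 0 0.06 -38 0 0 60;0 0 0.06 -38 0 0 60;0 0 0.06 -38 0 0 60;0 0 0.06 -38 0 0 60;0 0 0.06 -38 0 0 60' && python3 -m inch '0 0 0.06 -38 0 0 60;0 0 0.06 -38 0 0 60;0 0 0.06 -38 0 0 60;0 0 0.06 -38 0 0 60;0 0 0.06 -38 0 0 60;0 0 0.06 -38 0 0 60;0 0 0.06 -38 0 0 60;0 0 0.06 -38 0 0 60;0 0 0.06 -38 0 0 60;0 0 0.06 -38 0 0 60;0 0 0 -38 0 0 60;0 0 0 0 0 0 60'
```

```text
time: 2.1
ee_pos: [603.3, 265.3, 531.6]
orientation: [-3.14, 0.0, 1.954]
force: [0.8, 0.9, 0.0]
width: 60.0
gripper_force: 0.0
time: 3.1
ee_pos: [634.8, -151.0, 532.5]
orientation: [-3.141, 0.004, 1.345]
force: [-0.1, 0.3, -0.2]
width: 60.1
gripper_force: 0.0
```

```bash
python3 - <<'E'
from h import *
s=monitor.state();print(s['ee_pos'],s['orientation'],s['joints'],s['force'])
R=Ro.from_euler('xyz',s['orientation']).as_matrix();print(R.round(3))
for tgt in ([443,-250,260],):print(R.T@(np.array(tgt)-s['ee_pos']))
cv2.imwrite("pics/top1.png",snapshot("top"))
E
```

```text
[ 634.80038326 -150.99114193  532.50026885] [-3.14093149  0.00377807  1.34525   ] [-0.14648552  0.42532713  0.58637478  0.80232521 -0.24596434  1.96747219
  0.07545982] [-0.07633036  0.31592067 -0.21619535]
[[ 0.224  0.975 -0.001]
 [ 0.975 -0.224 -0.004]
 [-0.004 -0.001 -1.   ]]
[-138.36467491 -164.61969636  273.13386796]
```

```bash
python3 -m inch '0 0 0 -36 0 0 60;0 0 0 -36 0 0 60;0 0 0 -36 0 0 60;0 0 0 -30 -30 0 60;0 0 0 0 -36 0 60;0 0 0 0 -36 0 60;0 0 0 0 -33 20 60;0 0 0 0 -30 36 60;0 0 0 0 0 36 60;0 0 0 0 0 36 60;0 0 0 0 0 36 60;0 0 0 0 0 36 60;0 0 0 0 0 36 60;0 0 0 0 0 0 60;0 0 0 0 0 0 60' && python3 - <<'E'
from h import *
s=monitor.state();print(s['ee_pos'],s['orientation'],s['joints'])
cv2.imwrite("pics/w1.png",snapshot("wrist"))
E
```

```text
time: 4.4
ee_pos: [450.6, -241.2, 300.1]
orientation: [-3.139, -0.0, 1.358]
force: [1.0, -0.1, 0.9]
width: 59.8
gripper_force: 0.0
[ 450.61018306 -241.17251279  300.1063341 ] [-3.13866074e+00 -2.73774525e-04  1.35804004e+00] [-1.65125147e-01  3.19021113e-03  5.77645419e-01  1.72024351e+00
 -1.44459552e-03  1.42160463e+00  1.99981429e-01]
```

View pics/w1.png

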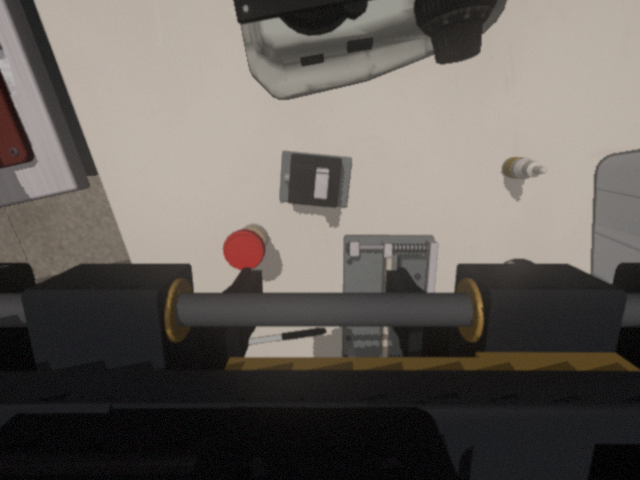

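Wrist view: socket block at about (316,181) with the spacer's top at (322,170). The jig is at about (390,295), largely hidden by the gripper.

```bash
python3 - <<'E'
import cv2
a=cv2.imread("pics/w1.png")[140:220,270:360];b=cv2.imread("pics/top0.png")[180:300,160:365]
cv2.imwrite("pics/c1.png",cv2.resize(a,None,fx=7,fy=7,interpolation=cv2.INTER_CUBIC))
cv2.imwrite("pics/c2.png",cv2.resize(b,None,fx=3.9,fy=3.9,interpolation=cv2.INTER_CUBIC))
E
```

```text
(no output)
```

View pics/c1.png

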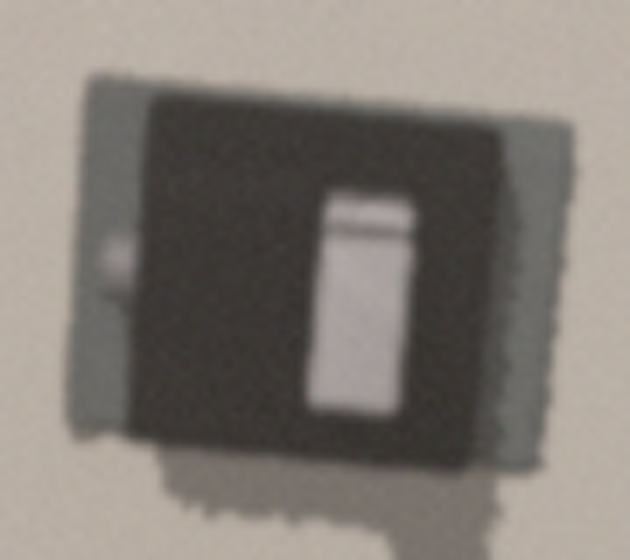

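View pics/c2.png

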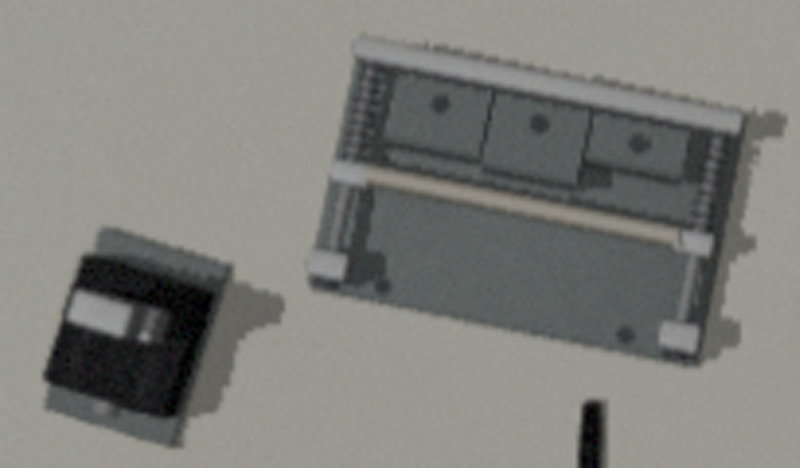

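Crop 1 shows the spacer's grip top with corners (330,238), (412,240), (400,413), (308,408). Crop 2 shows the thin stop on the jig's right (-y) side: its front edge runs (583,163)–(686,180), set back furthest. The middle stop is the thickest.

```bash
cat > fit.py <<'E'
from h import *
from scipy.optimize import least_squares
def tr(p,L): 
    L=np.array(L,float);c,s=np.cos(p[2]),np.sin(p[2])
    return np.c_[p[0]+c*L[:,0]-s*L[:,1],p[1]+s*L[:,0]+c*L[:,1],L[:,2]]
def fit(obs,p0,free_z=False):
    def f(p):
        r=[]
        for C,L,px in obs:
            X=tr(p,L)
            if free_z: X[:,2]+=p[3]
            r.append((proj(C,X)-np.array(px)).ravel())
        return np.concatenate(r)
    s=least_squares(f,p0,loss='soft_l1');return s.x,np.abs(s.fun).reshape(-1,2).round(1) if 0 else (s.x,f(s.x).reshape(-1,2).round(1))[1]
E
python3 - <<'E'
from fit import *
st={'ee_pos':[450.61018306,-241.17251279,300.1063341],'orientation':[-3.13866074,-2.73774525e-04,1.35804004]}
W=cam("wrist",st);T=cam("top")
c1=lambda l:[((x+.5)/7-.5+270,(y+.5)/7-.5+140) for x,y in l]
c2=lambda l:[((x+.5)/3.9-.5+160,(y+.5)/3.9-.5+180) for x,y in l]
L=[(-7,13,0),(7,13,0),(7,-13,0),(-7,-13,0)]
w=(W,L,c1([(330,238),(412,240),(400,413),(308,408)])); t=(T,[L[1],L[2],L[3],L[0]],c2([(76,290),(133,303),(125,335),(68,322)]))
for o in([w],[t],[w,t]):print('spacer',*fit(o,[443,-225,-.22,88],True))
J=[(-58,89,10),(-58,-89,10),(-46,78,34),(-46,-78,34),(20,-22.5,35),(20,-65.5,35),(42,65.5,35),(42,-65.5,35),(11,65.5,35),(8,22,35),(8,-21.5,35)]
P=[(308,288),(698,363),(328,264),(680,334),(586,163),(686,180),(395,72),(692,122),(386,146),(484,173),(580,187)]
print('jig',*fit([(T,J,c2(P))],[505,-385,-.22]))
E
```

```text
spacer [ 4.53600994e+02 -2.14640789e+02 -2.96609987e-01  6.54844229e+01] [[-1.  -0.3]
 [ 0.4  0.6]
 [ 0.   0.1]
 [ 0.3 -0.3]]
spacer [ 4.53966650e+02 -1.99194147e+02 -2.33825899e-01  3.40734722e+01] [[-0.1  0.1]
 [-0.   0.1]
 [ 0.1 -0. ]
 [ 0.  -0.1]]
spacer [ 4.53563715e+02 -2.12523755e+02 -2.73899130e-01  8.46623752e+01] [[-2.2 -0.9]
 [-0.1 -0.3]
 [-0.   0.5]
 [-0.5  0.4]
 [ 0.1 -1.4]
 [ 0.8 -0.5]
 [ 0.5 -0.2]
 [-0.3 -1.1]]
jig [ 5.02502120e+02 -3.85177028e+02 -2.05684836e-01] [[-0.1  0.4]
 [ 0.7  1. ]
 [ 0.4  0.3]
 [ 0.7  0.1]
 [-0.  -0.7]
 [-0.7 -0.3]
 [ 0.8  0.2]
 [ 0.2  1.9]
 [-0.6 -1. ]
 [-1.  -1.4]
 [-0.4 -0.1]]
```

```bash
python3 -m inch '0 0 0.075 0 0 0 60;0 0 0 28 -1 35 60;0 0 0 0 0 36 60;0 0 0 0 0 35 60;0 0 0 0 0 25 60;0 0 0 0 0 0 60;0 0 0 0 0 0 60' && python3 - <<'E'
from h import *
s=monitor.state();print(s['ee_pos'],s['orientation'],s['joints'])
i=snapshot("wrist");C=cam("wrist",s)
p=proj(C,[[453.5,-213.5,86]])[0];print(p)
x,y=int(p[0]),int(p[1]);x0,y0=x-75,max(0,y-60);print(x0,y0)
cv2.imwrite("pics/c3.png",cv2.resize(i[y0:y0+120,x0:x0+150],None,fx=5,fy=5,interpolation=cv2.INTER_CUBIC))
E
```

```text
time: 5.03
ee_pos: [458.6, -217.4, 173.9]
orientation: [3.141, 0.0, 1.282]
force: [0.2, 0.5, 0.6]
width: 60.3
gripper_force: 0.0
[ 458.62632454 -217.40750529  173.91463655] [3.14052340e+00 4.28447536e-04 1.28198547e+00] [-0.17351915  0.08291437  0.56083368  1.91351493 -0.04777457  1.15713292
  0.1161225 ]
[313.8617986  243.23373971]
238 183
```

View pics/c3.png

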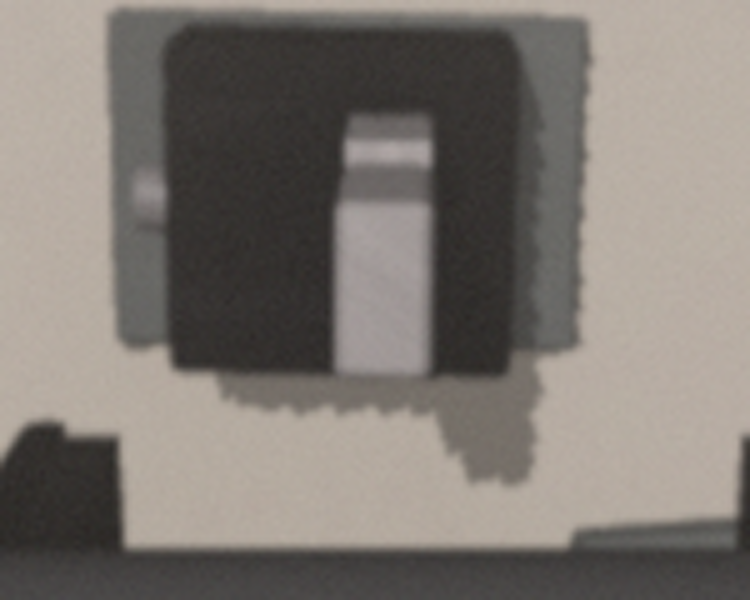

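The close crop shows the grip's top face with corners (336,202), (432,205), (430,375), (336,375), almost square to the tool.

```bash
python3 - <<'E'
from fit import *
s=monitor.state();W=cam("wrist");c=lambda l:[((x+.5)/5-.5+238,(y+.5)/5-.5+183) for x,y in l]
L=[(-7,13,0),(7,13,0),(7,-13,0),(-7,-13,0)]
P=c([(335,202),(432,205),(431,375),(335,375)])
print(*fit([(W,L,P)],[453,-213,-.28,86],True))
for z in(80,86,92):print(fit([(W,L+[(7,16,-32)],P+c([(432,137)]))],[453,-213,-.28],False) if 0 else [at(W,np.mean(P,0),z)])
# foot of socket size as height check : foot width px
print(at(W,c([(110,10)])[0],0),at(W,c([(590,18)])[0],0))
st={'ee_pos':[450.61018306,-241.17251279,300.1063341],'orientation':[-3.13866074,-2.73774525e-04,1.35804004]}
o1,d1=ray(W,np.mean(P,0));o2,d2=ray(cam("wrist",st),[((357.5+.5)/7-.5+270),((325+.5)/7-.5+140)]);o3,d3=ray(cam("top"),[(100.5+.5)/3.9-.5+160,(312.5+.5)/3.9-.5+180])
A=[];b=[]
for o,d in((o1,d1),(o2,d2),(o3,d3)):
    d=d/np.linalg.norm(d);M=np.eye(3)-np.outer(d,d);A.append(M);b.append(M@o)
X=np.linalg.lstsq(np.vstack(A),np.hstack(b),rcond=None)[0];print(X)
for o,d in((o1,d1),(o2,d2),(o3,d3)):
    d=d/np.linalg.norm(d);print(((np.eye(3)-np.outer(d,d))@(X-o)).round(1))
R=Ro.from_euler('xyz',s['orientation']).as_matrix();print(R.T@(X-s['ee_pos']))
E
```

```text
[ 4.53689230e+02 -2.15729638e+02 -2.99390788e-01  7.25081274e+01] [[ 0.   0.2]
 [ 0.  -0.2]
 [-0.2  0.1]
 [ 0.1 -0. ]]
[array([ 454.5, -213.8,   80. ])]
[array([ 455.1, -212.3,   86. ])]
[array([ 455.6, -210.8,   92. ])]
[ 414.4 -169.     0. ] [ 497.4 -195.2    0. ]
[ 453.59600606 -212.43220137   84.42911593]
[-1.3  0.3  0.1]
[-0.   0.1 -0. ]
[ 1.3 -0.4 -0.1]
[ 3.51937234 -7.23098163 90.44924809]
```

```bash
python3 -m inch '0 0 0.02 3 -5.2 0 60;0 0 0 0 0 30 50;0 0 0 0 0 30 50;0 0 0 0 0 30 40;0 0 0 0 0 20 40;0 0 0 0 0 0 40;0 0 0 0 0 0 40;0 0 0 0 0 0 0;0 0 0 0 0 0 0;0 0 0 0 0 0 0;0 0 0 0 0 0 0;0 0 0 0 0 0 0;0 0 0 0 0 0 0;0 0 0 0 0 0 0' 45
```

```text
time: 6.25
ee_pos: [453.6, -212.8, 62.6]
orientation: [3.141, -0.0, 1.262]
force: [-2.7, 1.1, 6.3]
width: 13.5
gripper_force: 44.9
```

```bash
python3 -m inch '0 0 0 0 0 -4 0;0 0 0 0 0 -4 0;0 0 0 0 0 -4 0;0 0 0 0 0 -5 0;0 0 0 0 0 -6 0;0 0 0 0 0 -8 0;0 0 0 0 0 -10 0;0 0 0 0 0 -20 0;0 0 0 0 0 -30 0;0 0 0 0 0 0 0;0 0 0 0 0 0 0;0 0 0 0 0 0 0' && python3 - <<'E'
from h import *
s=monitor.state();print(s['ee_pos'],s['orientation'],s['joints'],s['width'])
cv2.imwrite("pics/w2.png",snapshot("wrist"))
R=Ro.from_euler('xyz',s['orientation']).as_matrix()
a=-.2057;c,n=np.cos(a),np.sin(a)
J=np.array([502.5,-385.2,0])
for x in(11,):
    X=J+[c*x+n*44,n*x-c*44,0];print(X,R.T@(X-s['ee_pos']))
E
```

```text
time: 7.25
ee_pos: [453.2, -212.7, 153.2]
orientation: [3.141, -0.0, 1.262]
force: [-1.1, -0.2, -1.7]
width: 13.8
gripper_force: 44.9
[ 453.2211376  -212.65365032  153.2208473 ] [ 3.14133148e+00 -3.55560262e-04  1.26180364e+00] [-0.18065364  0.0902313   0.56442392  1.95252065 -0.05417429  1.11312403
  0.09688181] 13.794521232857239
[ 504.28099281 -430.51917988    0.        ] [-192.07470722  114.85440501  153.18256534]
```

View pics/w2.png

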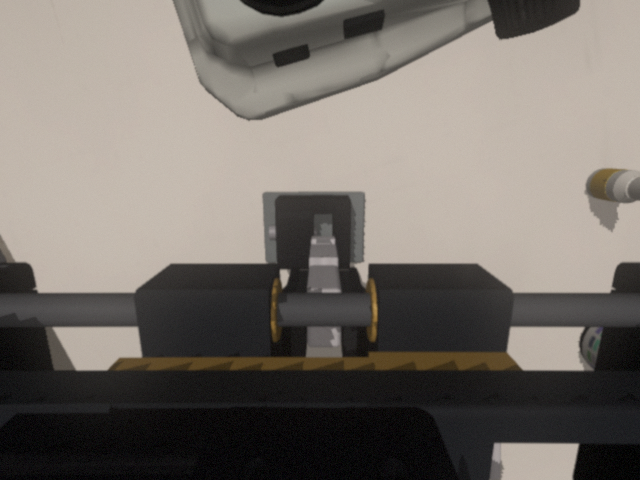

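The bar is in the grip and clear of the socket, whose empty slot shows at (323,222). Next I fly past the jig and look back at it.

```bash
python3 -m inch '0 0 -0.1035 0 0 -10 0;0 0 0 -36 14 -10 0;0 0 0 -36 14 0 0;0 0 0 -36 14 0 0;0 0 0 -36 14 0 0;0 0 0 -36 14 0 0;0 0 0 -36 14 0 0;0 0 0 -36 14 0 0;0 0 0 -36 14 0 0;0 0 0 0 0 0 0;0 0 0 0 0 0 0;0 0 0 0 0 0 0;0 0 0 0 0 0 0' && python3 - <<'E'
from h import *
s=monitor.state();print(list(s['ee_pos']),list(s['orientation']),s['joints'],s['width'])
i=snapshot("wrist");C=cam("wrist",s)
a=-.2057;c,n=np.cos(a),np.sin(a)
L=np.array([(20,-22.5,35),(20,-65.5,35),(0,-69,40),(0,69,40),(-46,-78,34)],float)
X=np.c_[502.5+c*L[:,0]-n*L[:,1],-385.2+n*L[:,0]+c*L[:,1],L[:,2]]
print(proj(C,X))
cv2.imwrite("pics/w3.png",i);cv2.imwrite("pics/w3b.png",cv2.resize(i[0:290,120:520],None,fx=2,fy=2,interpolation=cv2.INTER_CUBIC))
E
```

```text
time: 8.38
ee_pos: [504.6, -516.0, 172.5]
orientation: [-3.141, -0.001, 1.367]
force: [-0.4, 0.4, -1.7]
width: 13.6
gripper_force: 44.9
[np.float64(504.6489249712728), np.float64(-516.0088801159588), np.float64(172.50554477175484)] [np.float64(-3.141043050611041), np.float64(-0.0014018893150578027), np.float64(1.3665428206762518)] [ 0.31458068  0.58193425  0.64218795  1.36655033 -0.34872108  1.30753176
  0.76359968] 13.609859784703827
[[311.59432419  94.78444999]
 [311.94466117 153.42026575]
 [285.91262863 158.09127147]
 [280.83374432 -51.75547096]
 [229.16736832 169.32744935]]
```

View pics/w3b.png

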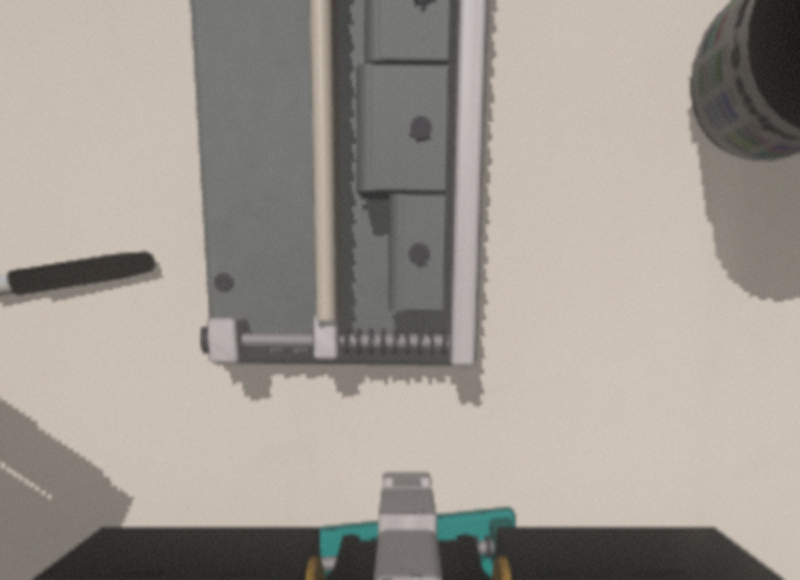

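Looking back at the jig (2x crop): the thin stop's front edge runs (390,194)–(389,311), and the plate's rear edge ends at (335,318). The bar hangs straight in the grip, and the wide gap is clear.

```bash
python3 - <<'E'
from fit import *
s=monitor.state()
st={'ee_pos':[504.6489,-516.00888,172.50554],'orientation':[-3.141043,-.0014019,1.3665428]}
W=cam("wrist",st);c=lambda l:[((x+.5)/2-.5+120,(y+.5)/2-.5) for x,y in l]
L=[(20,-22.5,35),(20,-65.5,35),(42,-65.5,35),(42,-22.5,35),(8,-21.5,35),(8,22,35),(0,-69,40),(-46,-78,34)]
P=[(390,194),(389,311),(443,311),(445,194),(358,191),(359,64),(335,318),(223,340)]
p,r=fit([(W,L,c(P))],[502,-385,-.2]);print(p,r.tolist())
R=Ro.from_euler('xyz',s['orientation']).as_matrix()
for x in (12,):
    X=tr(p,[(x,-44,0)])[0];print(X,R.T@(X-s['ee_pos']),s['ee_pos'],s['orientation'])
# bar shoulder/foot heights check: bar foot corners px
C=cam("wrist")
R0=Ro.from_euler('xyz',st['orientation']).as_matrix()
for f in(44,48,52,56,60):
    X=[np.array(st['ee_pos'])+R0@np.array(v,float) for v in((16,-7,f),(16,7,f))];print(f,[((q-[120,0]+.5)*2-.5).round() for q in proj(W,X)])
E
```

```text
[ 5.04783655e+02 -3.86717084e+02 -2.22066630e-01] [[-0.3, -0.1], [-0.4, -0.1], [0.6, 0.5], [1.3, 0.5], [-0.1, -0.3], [-0.6, -1.2], [0.5, 0.7], [-0.5, -0.1]]
[ 506.79816452 -432.27958744    0.        ] [ 82.03606184 -15.06919332 173.04222186] [ 504.89602775 -515.8723278   172.94288713] [ 3.14152099e+00 -1.22244877e-03  1.36698356e+00]
44 [array([381., 480.]), array([431., 480.])]
48 [array([381., 477.]), array([430., 477.])]
52 [array([382., 473.]), array([430., 473.])]
56 [array([382., 470.]), array([429., 470.])]
60 [array([383., 467.]), array([429., 467.])]
```

```bash
python3 -m inch '0 0 0.018 0 0 0 0;0 0 0 30 -6 0 0;0 0 0 30 -6 0 0;0 0 0 22 -6.1 0 0;0 0 0 0 0 30 0;0 0 0 0 0 30 0;0 0 0 0 0 10 0;0 0 0 0 0 0 0;0 0 0 0 0 0 0;0 0 0 0 0 0 0' && python3 - <<'E'
from h import *
s=monitor.state();print(list(s['ee_pos']),list(s['orientation']),s['force'])
i=snapshot("wrist");j=snapshot("side")
a=cv2.resize(i[130:330,220:420],None,fx=2.5,fy=2.5,interpolation=cv2.INTER_CUBIC)
q=proj(cam("side"),[[505,-432,50]])[0];print(q)
x,y=int(q[0])-35,int(q[1])-60
print(x,y)
b=cv2.resize(j[y:y+120,x:x+70],None,fx=500/120,fy=500/120,interpolation=cv2.INTER_CUBIC)
cv2.imwrite("pics/m.png",np.hstack([a,b]))
E
```

```text
time: 9.27
ee_pos: [505.3, -434.6, 105.0]
orientation: [3.14, 0.001, 1.347]
force: [-0.2, -1.1, -1.9]
width: 13.7
gripper_force: 44.9
[np.float64(505.30241129543606), np.float64(-434.5520239735867), np.float64(104.95479097824537)] [np.float64(3.139517311131092), np.float64(0.0011288209431845608), np.float64(1.3466538652678164)] [-0.20760662 -1.06481522 -1.89357122]
[326.72706332 258.91501803]
291 198
```

View pics/m.png

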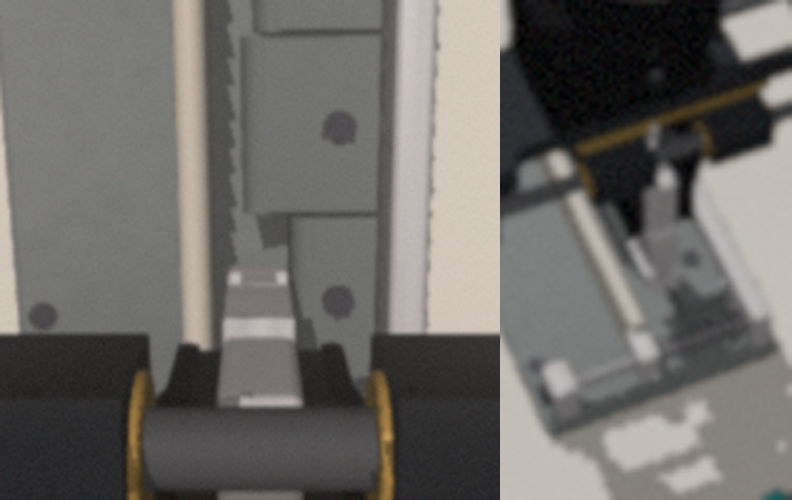

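The bar's foot (228–290, centre 259) sits between the plate's rear edge (211) and the stop face (291), about 2 mm too near the stop. I'll shift it and go down.

```bash
python3 -m inch '0 0 0 2.5 -1.6 0 0;0 0 0 0 0 8 0;0 0 0 0 0 8 0;0 0 0 0 0 8 0;0 0 0 0 0 6 0;0 0 0 0 0 4 0;0 0 0 0 0 0 0;0 0 0 0 0 0 0'; python3 -m inch '0 0 0 0 0 2 0;0 0 0 0 0 1 0;0 0 0 0 0 1 0;0 0 0 0 0 0 0;0 0 0 0 0 0 0'
```

```text
time: 10.03
ee_pos: [503.6, -430.8, 68.7]
orientation: [-3.141, -0.0, 1.347]
force: [0.5, -0.4, -0.6]
width: 13.8
gripper_force: 44.9
time: 10.45
ee_pos: [504.0, -431.3, 66.7]
orientation: [3.14, 0.0, 1.347]
force: [-3.7, 3.3, 10.1]
width: 13.9
gripper_force: 44.9
```

Contact at z 66.7 fits the floor, 4 mm above the socket floor level. Release.

```bash
python3 -m inch '0 0 0 0 0 -1.5 0;0 0 0 0 0 0 0;0 0 0 0 0 0 18;0 0 0 0 0 0 24;0 0 0 0 0 0 34;0 0 0 0 0 0 34;0 0 0 0 0 0 34;0 0 0 0 0 0 34'; python3 -m inch '0 0 0 0 0 -10 34;0 0 0 0 0 -20 34;0 0 0 0 0 -30 34;0 0 0 0 0 -30 34;0 0 0 0 0 0 34;0 0 0 0 0 0 34' && python3 - <<'E'
from h import *
s=monitor.state();print(list(s['ee_pos']),list(s['orientation']),s['joints'],s['force'])
cv2.imwrite("pics/top5.png",snapshot("top"))
i=snapshot("wrist");j=snapshot("side")
a=cv2.resize(i[130:330,220:420],None,fx=2.5,fy=2.5,interpolation=cv2.INTER_CUBIC)
x,y=291,198
b=cv2.resize(j[y:y+120,x:x+70],None,fx=500/120,fy=500/120,interpolation=cv2.INTER_CUBIC)
cv2.imwrite("pics/m2.png",np.hstack([a,b]))
E
```

```text
time: 11.12
ee_pos: [503.7, -430.8, 66.5]
orientation: [-3.142, 0.0, 1.347]
force: [-0.5, 0.7, -0.5]
width: 32.9
gripper_force: 0.0
time: 11.62
ee_pos: [504.6, -431.8, 159.3]
orientation: [3.137, 0.001, 1.347]
force: [0.2, -0.3, -0.9]
width: 33.9
gripper_force: 0.0
[np.float64(504.60136513928876), np.float64(-431.7925185573929), np.float64(159.33755855451054)] [np.float64(3.1374920085739593), np.float64(0.0013763234716475115), np.float64(1.347104799504475)] [ 0.15745709  0.46632932  0.65643024  1.55369002 -0.29761566  1.21887604
  0.64061946] [ 0.17180912 -0.30044193 -0.884176  ]
```

```bash
python3 -m inch '0 0 0 32 -22 0 20;0 0 0 32 -23 0 0;0 0 0 0 0 0 0;0 0 0 0 0 35 0;0 0 0 0 0 35 0;0 0 0 0 0 30 0;0 0 0 0 0 16 0;0 0 0 0 0 5 0;0 0 0 0 0 0 0;0 0 0 0 0 0 0;0 0 0 0 0 0 0' 30 && python3 - <<'E'
from h import *
s=monitor.state();print(list(s['ee_pos']),list(s['orientation']),s['force'],s['width'])
i=snapshot("wrist");j=snapshot("side");t=snapshot("top")
x,y=270,190
b=cv2.resize(j[y:y+120,x:x+100],None,fx=4,fy=4,interpolation=cv2.INTER_CUBIC)
cv2.imwrite("pics/side6.png",j);cv2.imwrite("pics/top6.png",t)
c=cv2.resize(t[180:300,240:340],None,fx=4,fy=4,interpolation=cv2.INTER_CUBIC)
cv2.imwrite("pics/m3.png",np.hstack([b,c]))
E
```

```text
time: 12.68
ee_pos: [474.7, -359.1, 36.8]
orientation: [3.14, 0.001, 1.347]
force: [0.5, 0.3, 0.7]
width: 0.7
gripper_force: 0.0
[np.float64(474.72303052457346), np.float64(-359.07850065653275), np.float64(36.84123419400096)] [np.float64(3.139824318559098), np.float64(0.0006068160011536428), np.float64(1.3471040105034444)] [0.47639615 0.28320199 0.73276973] 0.7344903905078307
```

View pics/m3.png

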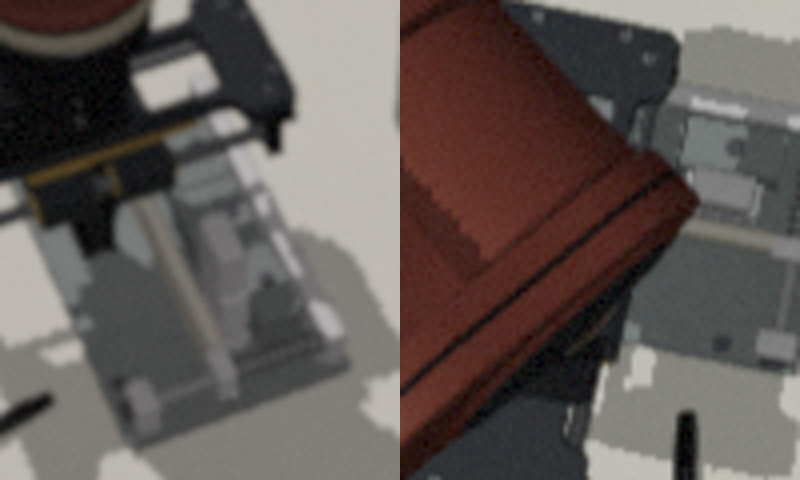

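The bar stands upright in the gap behind the plate: in the side crop it is at (220,280), and in the top crop at (725,190). The closed fingers are in front of the plate. Now I push along tool +y.

```bash
python3 -m inch '0 0 0 0 3 0 0;0 0 0 0 3 0 0;0 0 0 0 2 0 0;0 0 0 0 2 0 0;0 0 0 0 0 0 0;0 0 0 0 0 0 0'; for i in 1; do python3 -m inch '0 0 0 0 1 0 0;0 0 0 0 1 0 0;0 0 0 0 1 0 0;0 0 0 0 1 0 0;0 0 0 0 0 0 0;0 0 0 0 0 0 0'; done
```

```text
time: 13.33
ee_pos: [483.9, -360.6, 35.4]
orientation: [-3.141, 0.0, 1.347]
force: [0.0, -0.2, -1.1]
width: 0.7
gripper_force: 0.0
time: 13.83
ee_pos: [487.7, -361.5, 35.5]
orientation: [-3.142, 0.0, 1.347]
force: [-0.8, -0.1, 0.1]
width: 0.6
gripper_force: 0.0
```

```bash
python3 -m inch '0 0 0 0 1 0 0;0 0 0 0 1 0 0;0 0 0 0 0 0 0;0 0 0 0 0 0 0;0 0 0 0 0 0 0'; python3 -m inch '0 0 0 0 1 0 0;0 0 0 0 1 0 0;0 0 0 0 0 0 0;0 0 0 0 0 0 0;0 0 0 0 0 0 0';python3 -m inch '0 0 0 0 1 0 0;0 0 0 0 1 0 0;0 0 0 0 0 0 0;0 0 0 0 0 0 0;0 0 0 0 0 0 0'
```

```text
time: 14.25
ee_pos: [489.6, -362.0, 35.5]
orientation: [-3.142, 0.0, 1.347]
force: [-1.1, 0.4, 0.1]
width: 0.7
gripper_force: 0.0
time: 14.67
ee_pos: [491.3, -362.4, 35.5]
orientation: [-3.141, -0.0, 1.347]
force: [-2.1, 0.8, 1.0]
width: 0.2
gripper_force: 1.2
time: 15.08
ee_pos: [493.4, -362.9, 35.5]
orientation: [-3.141, 0.0, 1.347]
force: [-2.9, 0.6, 1.6]
width: 0.5
gripper_force: 1.7
```

```bash
python3 -m inch '0 0 0 0 1 0 0;0 0 0 0 1 0 0;0 0 0 0 0 0 0;0 0 0 0 0 0 0;0 0 0 0 0 0 0'; python3 -m inch '0 0 0 0 1 0 0;0 0 0 0 1 0 0;0 0 0 0 0 0 0;0 0 0 0 0 0 0;0 0 0 0 0 0 0'
```

```text
time: 15.5
ee_pos: [495.4, -363.2, 35.5]
orientation: [-3.141, -0.0, 1.347]
force: [-4.7, 1.6, 1.8]
width: 0.5
gripper_force: 2.3
time: 15.92
ee_pos: [497.2, -363.7, 35.4]
orientation: [-3.141, -0.0, 1.347]
force: [-4.6, 1.7, 2.1]
width: 0.6
gripper_force: 2.6
```

```bash
python3 -m inch '0 0 0 0 1 0 0;0 0 0 0 0 0 0;0 0 0 0 0 0 0;0 0 0 0 0 0 0'; python3 -m inch '0 0 0 0 1 0 0;0 0 0 0 0 0 0;0 0 0 0 0 0 0;0 0 0 0 0 0 0'
```

```text
time: 16.25
ee_pos: [497.3, -363.7, 35.4]
orientation: [-3.139, -0.001, 1.347]
force: [-8.8, 2.8, 6.1]
width: 0.1
gripper_force: 4.6
time: 16.58
ee_pos: [497.3, -363.7, 35.3]
orientation: [-3.138, -0.001, 1.347]
force: [-12.0, 4.4, 9.0]
width: 0.3
gripper_force: 6.4
```

```bash
python3 -m inch '0 0 0 0 1 0 0;0 0 0 0 0 0 0;0 0 0 0 0 0 0;0 0 0 0 0 0 0;0 0 0 0 0 0 0;0 0 0 0 0 0 0;0 0 0 0 0 0 0;0 0 0 0 0 0 0' && python3 -c "
from bench import hand_in
print(hand_in())"
```

```text
time: 17.25
ee_pos: [497.4, -363.8, 35.1]
orientation: [-3.136, -0.002, 1.346]
force: [-15.0, 5.3, 10.9]
width: 0.6
gripper_force: 8.2
the job is handed in; nothing more can be done
None
```

I handed the job in at 17.25 s, with no verdict returned: the spacer bar is standing in the wide gap against the thinnest stop, and the fingers are still pressing the plate on it with about 16 N; the clamped state was judged from force and position, not from a picture.

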